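# Wind the display riser level with the plinth

## Robot

A 6-joint arm with a two-finger parallel gripper is mounted at the origin on the work surface. World frame = base frame: x ahead of the robot, y to its left, z up, the work surface at z = 0. Lengths are in m, angles in rad, forces in N, time in s.
With the tool pointing down it reaches from about 0.325 to 0.775 m from the base axis. Payload 5.5 kg.
Tool frame: the origin (TCP) lies where the fingers leave the gripper's body, on its centre line; the fingertips stand 73 mm ahead of it and the grasp point (between the pads) lies 54 mm ahead of it; z points along the fingers, y is the direction in which the jaws open and shut (so a half turn about z gives the same grasp; the last joint's range is limited). The gripper opens to 85 mm and grips with 20 to 120 N. Pads are 22 mm wide; open, the fingers measure 114 mm over their backs; the gripper's body (76 mm by 85 mm) begins 54 mm behind the grasp point. The pads swing forward as they close: fully open they stand 13 mm farther back than shut.
Start: joints at [-0.057, 0.091, 1.231, -0, 1.82, -0.057], TCP at [0.6, -0, 0.304] pointing down, gripper open.
Joint ranges: [-2.87, 2.87], [-0.86, 2.18], [0.17, 2.46], [-1.51, 4.65], [0.06, 2.69], [-2.65, 2.65]. Speed limits (rad/s): [2.57, 2.57, 3.01, 3.14, 3.14, 3.14].

## Interface

Orientations are given as [roll, pitch, yaw] about the fixed x, y, z axes, in that order (R = Rz(yaw) Ry(pitch) Rx(roll)).
In Python, from cell import * gives the robot as it stands.
- The arm moves only by the shell command python3 -m jog 'ROWS'. ROWS is text: rows parted by semicolons, each of 7 numbers parted by spaces: the shift along the tool's x, y, z in m, then the turn, a rotation vector about the tool's x, y, z in rad, then the opening, from -1 (shut) to 1 (fully open). In form: tx ty tz wx wy wz claw; .... A call has 1 to 8 rows; each row shifts and turns the commanded pose from where the row before left it, along the tool's axes as they then stand; what a row does not reach is not made up. A row lasts 1/12 s, in which the tool goes at most 41.7 mm and 7.16 degrees, less where a joint would pass 70% of its speed; a pose out of reach is approached as far as the arm can. A call is refused whole if a number of a shift passes 0.0417 or a number of a turn 0.125, either way. A call with a gripper value outside its range is refused whole. The fingers move at their own pace and stop on an object; the grip force is fixed at half the most. Time passes only in rows, so rows that do not move let the fingers close. It gives the time, the measured TCP pose, the force and the opening at its end, in the units of the state.
- state(): the state, without advancing time (a new reading comes with each control period).
- capture(name): name is "scene" or "side" or "wrist"; returns a dict with "frame" (420x560x3 uint8, red, green, blue), "vfov" (degrees; the focal length in pixels is half the picture's height over the tangent of half this angle, whatever the lens; pixels are square), "cx", "cy" (the principal point, pixels), "cam_to_world" (4x4, takes a point from camera to world coordinates). Camera axes: x right, y up, looking along -z (the intrinsics and any distortion apply to the point x, -y, -z); pixel columns grow to the right and rows downward; lengths in m; the calibration is good to about 2 mm. The wrist camera is an equidistant fisheye: a pixel r from the principal point sees the ray r / f radians off the axis. A picture is of the moment at which its call begins. There is no depth.
- job_done(): hands the job in, once; it reports no verdict.
Trained networks look in the newest picture that a camera, given by its name, has taken for a name from the list of things; names that differ only in an ending like _2 or _b are one class to them, and where a whole thing is asked for, a point or a joint stands for the part that bears it (a point fixed in the world has none). Each returns a list of dicts, best first, with "confidence" (0 to 1); they miss things now and then, are a little off and sometimes report something else, mostly with a low value. They report only what shows in the picture. A call takes as long as a camera call. They do not tell look-alikes from the thing itself.
- spot_in(label, camera): "at" ([column, row] as shares, 0 to 1, of the picture: columns of its width, rows of its height, amid what is visible of it).
- regions_of(label, camera): "pixels" (420x560 bool, what is visible of it) and "at" ([column, row] as shares, 0 to 1, of the picture: columns of its width, rows of its height, amid what is visible of it).
The state is a dict: "time": time; "joint_pos": joint angles; "qd": joint speeds; "tau": joint torques, N m; "position": TCP position; "eef_rot": TCP orientation; "contact_force": force on the tool from outside, world axes, zero at the start; "torque": the same for the moment, N m; "width": finger opening in m.
Only numpy, scipy, OpenCV 4.12 (cv2) and the standard library are available. Lean on these libraries where they do the work, as an engineer would, in place of code of your own. Each camera call takes 0.05 s, during which the arm holds its last target.

## Task

On the shop's display table the green riser carrying the plates stands lower than the wooden plinth next to it. Take the crank with the red knob, set it down over the riser's upright drive shaft, and wind it clockwise (seen from above) until the riser's platform is level with the top of the plinth. Then let go, leaving the crank on the shaft; the black-knobbed crank belongs to something else and stays where it is.

Things in the scene. Friction and masses are not known exactly. Their poses are not given: they have to be found in the camera images.
- crank_grip (a point): Centre of the crank's red knob, an upright cylinder of diameter 26, height 48 mm, 61 mm above the crank's feet (the table). The arm's top is 3 mm below the knob. The knob spins stiffly on its axis (0.04 N m): held firmly, it can go round a circle without turning the hand, and the crank keeps its heading while carried. Take the arm's heading from the hub, not from this point. Crank 0.2 to 0.45 kg.
- crank_hub (a point): Axis of the red-knobbed crank's hub, at its upper face, 34 mm above its feet; x points along the arm to the knob's axis 70 mm away, z up. Steel ring, outer diameter 56, bore 24 (open through), height 18 mm; below it two claws 16 mm wide and deep, 14 to 30 mm from the axis on the arm's line, on which it stands. Fitted, the ring rests on the shaft's crossbar, this point 7 mm below shaft_tip.
- shaft_tip (a point): Tip of the riser's upright steel drive shaft, 86 mm above the table, diameter 16, its last 14 mm tapered. x lies along its brass crossbar: 60 mm long, 10 mm thick, upper side 25 mm below the tip. Fit the crank with its arm square to the crossbar, either way round (35 degrees off still goes on), a claw on each side of the bar. Green gearbox 80 x 80 mm below, top 40 mm above the table.
- shaft (a joint): Turn of the drive shaft, rad, growing clockwise seen from above. One turn (6.28) lifts the platform 30 mm. It needs about 0.15 N m and stays where it is left. With the crank on, the claws have about 55 degrees of free play each way before they push the crossbar.
- platform_top (a point): On the upper face of the riser's green platform (170 x 170, 10 mm thick), middle of the edge nearest the shaft, 10 mm in. The platform's centre is 240 mm from the shaft's axis; it only moves up and down on a scissor frame, 85 to 145 mm above the table, and carries a fixed stack of plates 33 mm high.
- plinth_top (a point): On the upper face of the fixed wooden plinth (150 x 130 mm) that stands just beyond the platform, centre 420 mm from the shaft's axis: middle of the edge next to the platform, 10 mm in. Its top, 118 to 130 mm above the table, is the height to wind the platform to. A white lidded dish stands on it.
- spare_grip (a point): Centre of the black knob of the other crank, the same in size but with a dark solid hub without bore or claws, so that it does not fit. Leave it alone.
Things that resemble listed ones, but are neither listed nor needed, are in the scene too. What is shaped like the part that bears crank_grip but blue or yellow is not meant.

How it is judged:
On the way, in this order (a step that is already met when the one before it is completed fails the run):
1. the red-knobbed crank is down over the drive shaft while the platform is still low (horizontal distance between crank_hub and shaft_tip below 0.012 m and z of crank_hub in the frame of shaft_tip below 0.004 m and z of platform_top in the frame of plinth_top below -0.012 m), for 0.2 s.
2. the platform has been wound up level with the plinth, the crank on the shaft (horizontal distance between crank_hub and shaft_tip below 0.012 m and z of crank_hub in the frame of shaft_tip below 0.004 m and z of platform_top in the frame of plinth_top between -0.01 and 0.01 m), for 0.2 s.
At the end, for the whole second after the job is handed in: The platform's upper face is within 10 mm in height of the plinth's top; the red-knobbed crank is still down on the drive shaft (hub within 12 mm of its axis, hub's upper face no more than 4 mm above the shaft's tip), let go; the black-knobbed crank is within 30 mm of where it stood (all of step 2 and distance of spare_grip from where it was at the start of the episode below 0.03 m); the robot touches nothing.
It fails at once if the black-knobbed crank is moved more than 50 mm (distance of spare_grip from where it was at the start of the episode above 0.05 m).
It also fails if it takes over 64 s, if anything falls off the work surface, if the arm or the gripper's body presses on something with over 40 N, if the wrist force passes 120 N, or if a joint passes its speed limit or range.

## Working session

There is one attempt and no reset: what is moved stays moved. The work goes in short steps, Python scripts to look and compute and a shell command to move; the robot and the scene stay as the last step left them, time stands still between calls to the robot, and variables do not carry over. Pictures are saved under pics/ and viewed, and the job is handed in when it is done.

```bash
ls; mkdir -p pics; cat > h.py <<'E'
from cell import *
import numpy as np, cv2
def snap(n,name=None):
    c=capture(n)
    if name: cv2.imwrite('pics/'+name,c['frame'][:,:,::-1])
    return c
def ray(c,u,v):
    H,W=c['frame'].shape[:2]; f=H/2/np.tan(np.radians(c['vfov'])/2)
    return f
E
python3 - <<'E'
from h import *
print(state())
for n in ['scene','side','wrist']:
    c=snap(n,n+'0.png'); print(n,c['vfov'],c['cx'],c['cy'],c.keys()); print(np.round(c['cam_to_world'],3))
    for l in ['crank_grip','crank_hub','shaft_tip','platform_top','plinth_top','spare_grip']:
        print(l,[(round(d['confidence'],2),np.round(np.array(d['at'])*[560,420]).tolist()) for d in spot_in(l,n)])
E
```

```text
pics
{'time': 0.0, 'joint_pos': array([-5.67040059e-02,  9.18752950e-02,  1.23187085e+00, -2.13231890e-05,
        1.81979140e+00, -5.66895323e-02]), 'qd': array([ 0.00011757, -0.00235733,  0.00027923,  0.00076694, -0.00141062,
       -0.00013076]), 'tau': array([ 1.92109423e-03, -4.58737707e+01, -4.18019521e+01,  2.08830479e-04,
        1.19483890e-02, -1.60596358e-05]), 'position': array([ 5.99866391e-01, -2.14596908e-06,  3.02749372e-01]), 'eef_rot': array([-3.13964972e+00, -8.95532629e-05,  1.57077653e+00]), 'contact_force': array([ 0.01710391, -1.07142661, -0.74892042]), 'torque': array([0.00373595, 0.06737746, 0.05298699]), 'width': 0.08546341923054639}
scene 47.82733103958123 280.736170880726 205.2431967368557 dict_keys(['frame', 'vfov', 'cx', 'cy', 'cam_to_world'])
[[ 0.582 -0.688  0.432  1.014]
 [ 0.813  0.497 -0.304 -0.289]
 [-0.006  0.528  0.849  1.156]
 [ 0.     0.     0.     1.   ]]
crank_grip [(0.52, [189.0, 285.0]), (0.48, [177.0, 209.0])]
crank_hub [(0.85, [196.0, 222.0]), (0.83, [185.0, 307.0]), (0.63, [218.0, 258.0])]
shaft_tip [(0.61, [308.0, 224.0])]
platform_top 
[... 483 characters left out ...]
(0.48, [277.0, 213.0])]
shaft_tip [(0.73, [408.0, 313.0]), (0.49, [278.0, 213.0])]
platform_top [(0.72, [230.0, 181.0])]
plinth_top [(0.37, [193.0, 186.0])]
spare_grip [(0.45, [407.0, 314.0])]
wrist 65.70646984690485 282.2953841132509 211.48784271870602 dict_keys(['frame', 'vfov', 'cx', 'cy', 'cam_to_world'])
[[ 1.     0.001 -0.     0.6  ]
 [-0.001  0.965  0.263  0.066]
 [ 0.001 -0.263  0.965  0.374]
 [ 0.     0.     0.     1.   ]]
crank_grip [(0.83, [219.0, 310.0]), (0.7, [59.0, 296.0]), (0.69, [229.0, 61.0]), (0.59, [207.0, 350.0])]
crank_hub [(0.91, [211.0, 293.0]), (0.73, [91.0, 273.0]), (0.73, [211.0, 347.0])]
shaft_tip [(0.83, [227.0, 59.0])]
platform_top []
plinth_top []
spare_grip []
```

View pics/scene0.png

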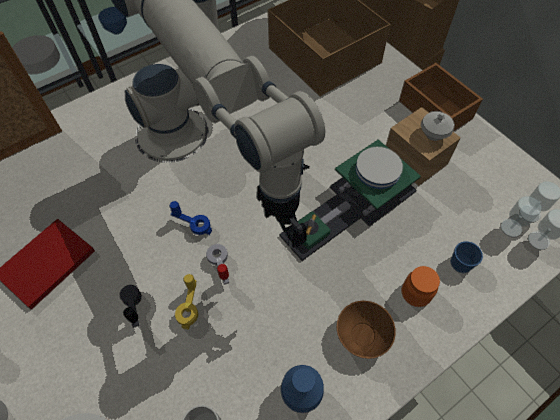

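View pics/side0.png

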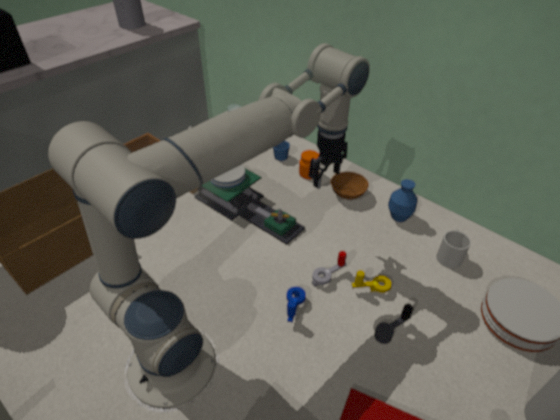

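View pics/wrist0.png

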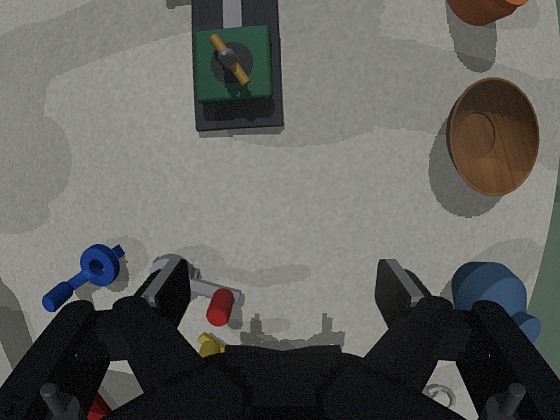

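The scene shows three colored cranks plus a dark one. In the scene view they are: red knob at (223,272) with a steel hub at (217,255), blue at (175,208), yellow at (190,283), and black at (130,296). Only the one with the steel hub and red knob fits the task. I'll enlarge crops to confirm that.

```bash
cat > h.py <<'E'
from cell import *
import numpy as np, cv2
from scipy.spatial.transform import Rotation as R
from scipy.optimize import least_squares
def snap(n,name=None):
    c=capture(n); c['n']=n
    if name: cv2.imwrite('pics/'+name,c['frame'][:,:,::-1])
    return c
def foc(c): return 210/np.tan(np.radians(c['vfov'])/2)
def project(c,P):
    p=np.linalg.inv(c['cam_to_world'])@np.append(P,1); x,y,z=p[0],-p[1],-p[2]
    f=foc(c)
    if c['n']=='wrist':
        r=np.hypot(x,y); t=np.arctan2(r,z); k=f*t/max(r,1e-9)
        return np.array([c['cx']+k*x,c['cy']+k*y])
    return np.array([c['cx']+f*x/z,c['cy']+f*y/z])
def atz(c,uv,z):
    r=least_squares(lambda q:project(c,[q[0],q[1],z])-uv,[0.55,0.]); return r.x
def tri(cs,uvs):
    r=least_squares(lambda q:np.concatenate([project(c,q)-u for c,u in zip(cs,uvs)]),[0.5,0,0.05])
    return r.x, r.fun
def crop(c,u0,v0,u1,v1,k,name):
    i=c['frame'][v0:v1,u0:u1,::-1]; i=cv2.resize(i,None,fx=k,fy=k,interpolation=cv2.INTER_CUBIC)
    s=20
    for u in range(-(-u0//s)*s,u1,s): cv2.putText(i,str(u),((u-u0)*k,10),0,.35,(0,255,255)); cv2.line(i,((u-u0)*k,12),((u-u0)*k,18),(0,255,255))
    for v in range(-(-v0//s)*s,v1,s): cv2.putText(i,str(v),(0,(v-v0)*k+4),0,.35,(0,255,255)); cv2.line(i,(26,(v-v0)*k),(32,(v-v0)*k),(0,255,255))
    cv2.imwrite('pics/'+name,i)
E
python3 - <<'E'
from h import *
c=snap('scene');crop(c,160,190,340,310,4,'sc1.png')
c=snap('side');crop(c,240,190,400,310,5,'sd1.png')
c=snap('wrist');crop(c,160,10,300,140,4,'w1.png');crop(c,120,240,260,340,5,'w2.png')
E
```

```text
(no output)
```

View pics/sc1.png

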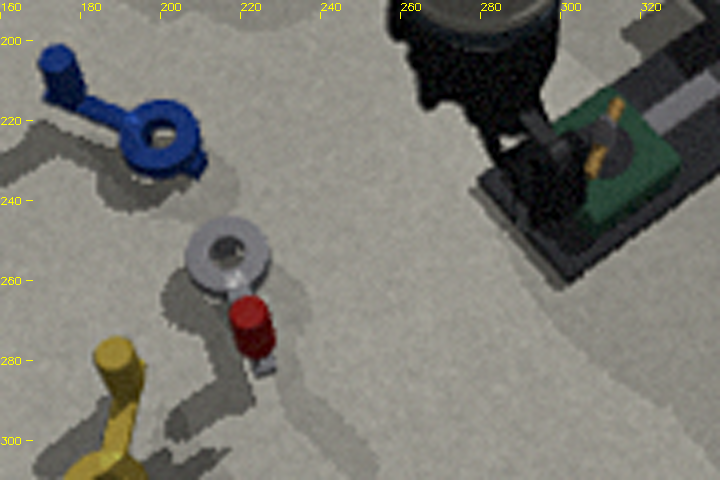

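View pics/sd1.png

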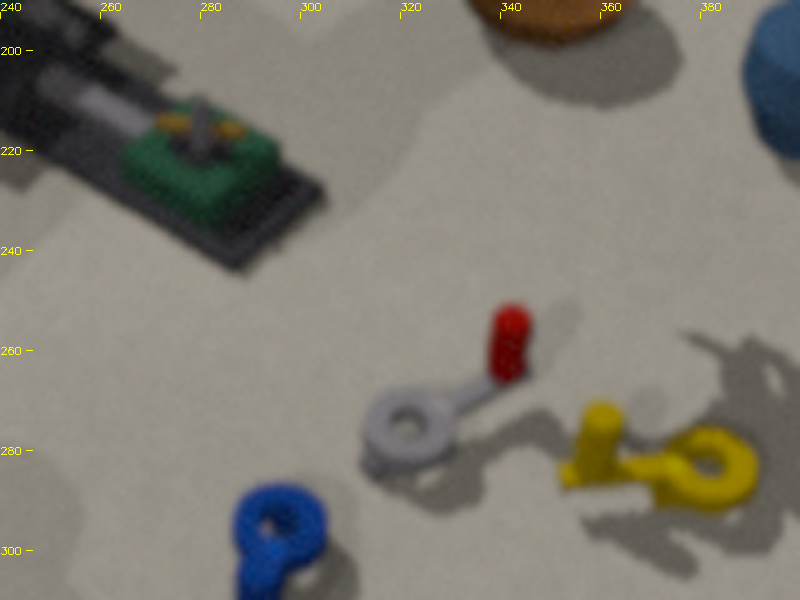

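View pics/w1.png

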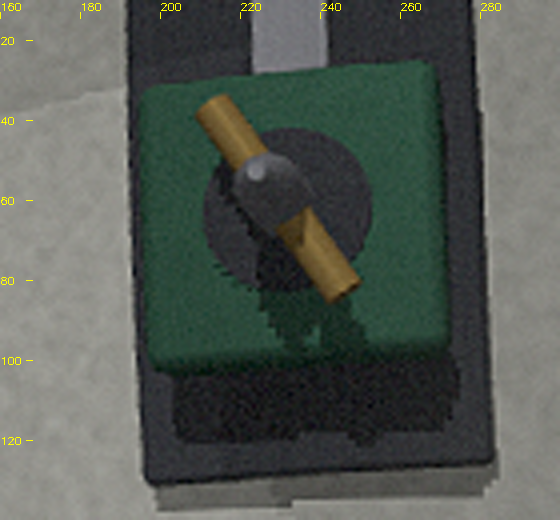

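View pics/w2.png

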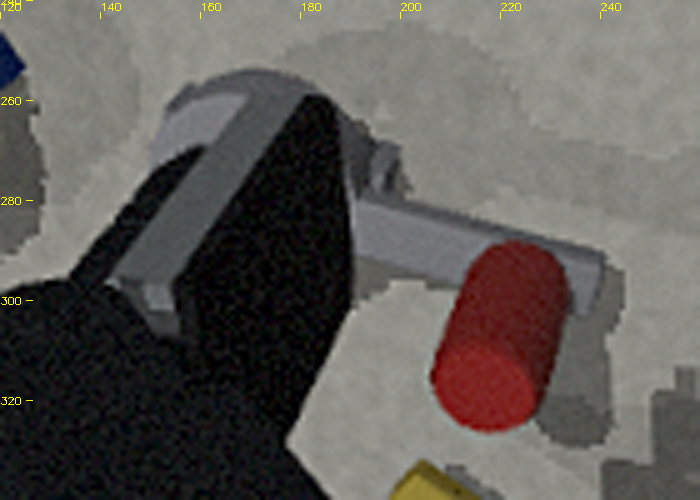

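Crops confirmed: the target crank has a steel ring at scene (217,252) and side (321,274), with its red knob top at scene (222,267), side (341,254) and wrist (215,318). The shaft tip is at wrist (224,52) and side (280,201). Blue and yellow are decoys, and the black-knobbed crank is at scene (130,296). Next I'll triangulate.

```bash
python3 - <<'E'
from h import *
s=snap('scene');d=snap('side');w=snap('wrist')
def rep(n,cs,us,z):
    p,f=tri(cs,us); print(n,p.round(4),f.round(1),[ (c['n'],atz(c,np.array(u),z).round(4)) for c,u in zip(cs,us)])
rep('hubtop',[s,d],[(217,252.5),(321,274)],.034)
rep('knobtop',[s,d,w],[(222.3,267),(341.3,253.5),(215,318)],.085)
rep('tip',[d,w],[(280,201),(224,52)],.086)
print('knob base wrist arm', atz(w,(224,290),.034))
# crossbar ends z .061-.005 top
for u in [(213,36),(245,83)]: print('bar',atz(w,u,.061))
# gearbox corners top
for u in [(194,32),(266,26),(270,97),(198,102)]: print('gb',atz(w,u,.040))
# hub left edge in wrist
for l in ['platform_top','plinth_top']:
  us=[];
  for c in (s,d):
    r=spot_in(l,c['n']); print(l,[(round(x['confidence'],2),np.round(np.array(x['at'])*[560,420],1)) for x in r]); us.append(np.array(r[0]['at'])*[560,420])
  print(tri([s,d],us))
crop(s,320,90,480,220,5,'sc2.png');crop(d,180,120,300,230,6,'sd2.png')
E
```

```text
hubtop [ 0.4615 -0.1075  0.0297] [-0.1  0.1 -0.1 -0.1] [('scene', array([ 0.4635, -0.1079])), ('side', array([ 0.4586, -0.1097]))]
knobtop [ 0.5283 -0.1291  0.086 ] [-1.4 -0.1  1.  -1.1 -0.1 -0.7] [('scene', array([ 0.5301, -0.1263])), ('side', array([ 0.5237, -0.1288])), ('wrist', array([ 0.528 , -0.1307]))]
tip [0.553  0.1276 0.1118] [ 3.   1.2 -0.4 -0.7] [('side', array([0.573 , 0.1585])), ('wrist', array([0.5488, 0.133 ]))]
knob base wrist arm [ 0.530139   -0.12403573]
bar [0.53322861 0.15623068]
bar [0.56470632 0.10694604]
gb [0.50818601 0.16870937]
gb [0.58352921 0.17078998]
gb [0.58767003 0.09465197]
gb [0.51314072 0.09202512]
platform_top [(0.89, array([376.7, 174.9]))]
platform_top [(0.74, array([407.5, 314.1])), (0.62, array([230. , 179.4]))]
(array([ 0.60008114,  0.10891101, -0.06524142]), array([ -64.57092736,   88.12026688, -112.28523586,  -78.1973404 ]))
plinth_top [(0.64, array([425.1, 142.9]))]
plinth_top [(0.58, array([192.4, 188.7]))]
(array([ 0.50752547,  0.61027579, -0.02960654]), array([-4.69963272,  9.09823971, -8.93620373, -8.98846549]))
```

View pics/sc2.png

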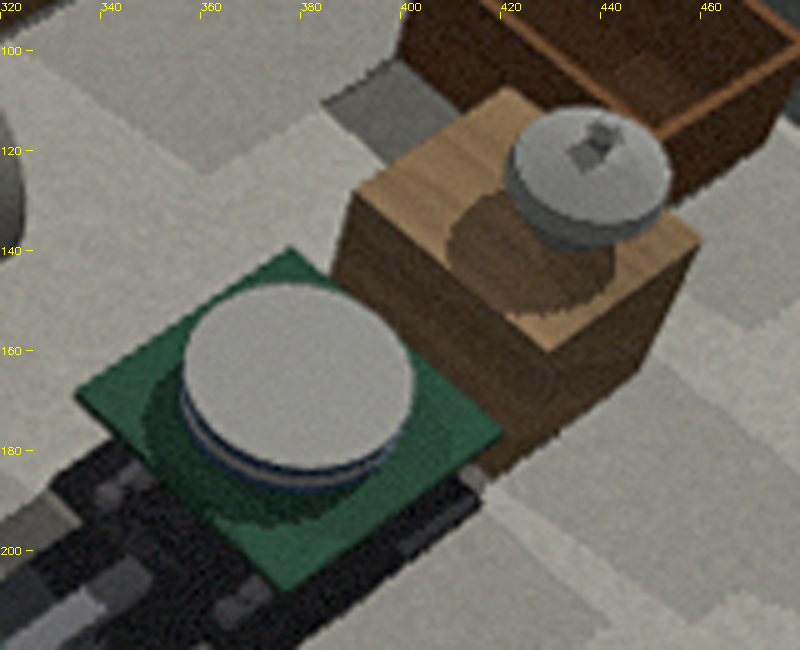

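View pics/sd2.png

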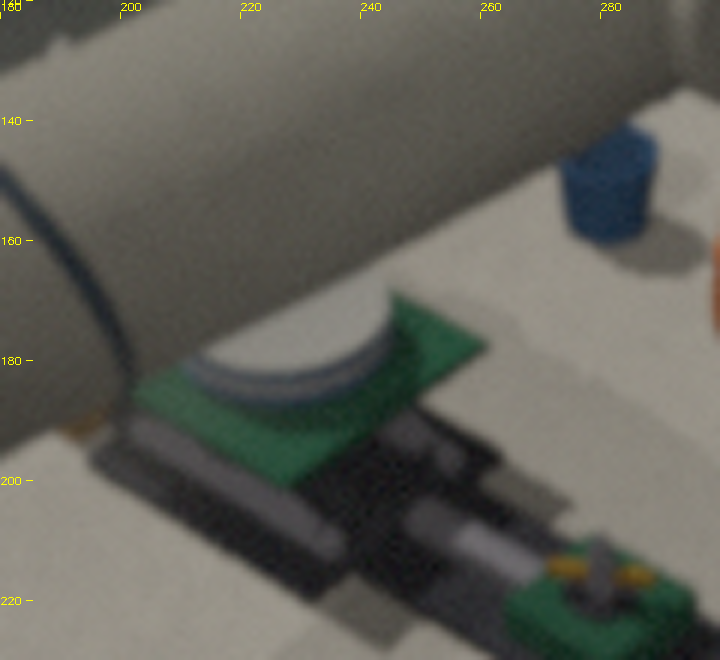

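```bash
cat >> h.py <<'E'
def rect(c,uv,a,b,x0):
    # uv order: corners (-,-),(+,-),(+,+),(-,+) in local frame
    uv=np.array(uv,float)
    def f(q):
        r=[]
        for (i,j),u in zip([(-1,-1),(1,-1),(1,1),(-1,1)],uv):
            l=np.array([i*a/2,j*b/2]); cc,ss=np.cos(q[3]),np.sin(q[3])
            r.append(project(c,[q[0]+cc*l[0]-ss*l[1],q[1]+ss*l[0]+cc*l[1],q[2]])-u)
        return np.concatenate(r)
    r=least_squares(f,x0); return r.x,r.fun
E
python3 - <<'E'
from h import *
s=snap('scene');d=snap('side');w=snap('wrist')
print('yellow knob',atz(s,np.array((189,277)),.085), 'hub', atz(s,np.array((186,315)),.034),atz(d,np.array((381,283)),.034), atz(d,np.array((360,271)),.085))
print('tip',tri([d,w],[(280,209),(224,52.5)]),atz(d,np.array((280,209)),.086),atz(w,np.array((224,52.5)),.086))
P=[(377,208),(335,169),(378,139),(420.6,176)]
for k in range(4):
    q,f=rect(s,P[k:]+P[:k],.17,.17,[.55,.37,.09,0.03]); 
    if abs(f).max()<20: print('plat',k,q.round(4),f.round(1))
Q=[(429.6,160.4),(391,128),(421,107.4),(460,138)]
for k in range(4):
    q,f=rect(s,Q[k:]+Q[:k],.15,.13,[.55,.55,.12,0.03]); print('pl',k,q.round(4),f.round(1))
    q,f=rect(s,Q[k:]+Q[:k],.13,.15,[.55,.55,.12,0.03]); print('pl',k,q.round(4),f.round(1))
E
```

```text
yellow knob [ 0.50517111 -0.20626483] hub [ 0.56384803 -0.25818689] [ 0.5500593  -0.25814346] [ 0.50617725 -0.2066438 ]
tip (array([0.5479065 , 0.1336927 , 0.08152551]), array([ 0.40557104,  0.16811591, -0.059887  , -0.11117926])) [0.54393735 0.13189367] [0.54875746 0.13254301]
pl 0 [-0.2845  1.9841 -1.631  -2.3202] [  5.5 -32.7  24.4  -2.1  -5.2  31.5 -24.1   2.7]
pl 0 [-0.5699  2.4825 -2.2426 -2.0532] [  0.2 -34.   25.4  -0.1   0.1  32.8 -25.3   0.6]
pl 1 [-0.5699  2.4825 -2.2426 -0.4824] [ 25.4  -0.1   0.1  32.8 -25.3   0.6   0.2 -34. ]
pl 1 [-0.2845  1.9841 -1.631  -0.7494] [ 24.4  -2.1  -5.2  31.5 -24.1   2.7   5.5 -32.7]
pl 2 [-0.2845  1.9841 -1.631   0.8214] [ -5.2  31.5 -24.1   2.7   5.5 -32.7  24.4  -2.1]
pl 2 [-0.5699  2.4825 -2.2426  1.0884] [  0.1  32.8 -25.3   0.6   0.2 -34.   25.4  -0.1]
pl 3 [-0.5699  2.4825 -2.2426  2.6592] [-25.3   0.6   0.2 -34.   25.4  -0.1   0.1  32.8]
pl 3 [-0.2845  1.9841 -1.631   2.3921] [-24.1   2.7   5.5 -32.7  24.4  -2.1  -5.2  31.5]
```

```bash
python3 - <<'E'
from h import *
s=snap('scene')
P=[(377,208),(335,169),(378,139),(420.6,176)][::-1]
for k in range(4):
    q,f=rect(s,P[k:]+P[:k],.17,.17,[.55,.37,.09,0.03]); 
    if abs(f).max()<20: print('plat',k,q.round(4),f.round(1))
Q=[(429.6,160.4),(391,128),(421,107.4),(460,138)][::-1]
for k in range(4):
    q,f=rect(s,Q[k:]+Q[:k],.15,.13,[.55,.55,.12,0.03]); 
    if abs(f).max()<20: print('pl',k,q.round(4),f.round(1))
    q,f=rect(s,Q[k:]+Q[:k],.13,.15,[.55,.55,.12,0.03]); 
    if abs(f).max()<20: print('pl',k,q.round(4),f.round(1))
st=state(); print(st['position'],st['time'])
E
```

```text
plat 0 [ 0.5306  0.3871  0.0681 -3.0918] [ 0.  -0.  -0.2  0.4 -0.1 -0.6  0.2  0.2]
plat 1 [ 0.5306  0.3871  0.0681 -1.521 ] [-0.2  0.4 -0.1 -0.6  0.2  0.2  0.  -0. ]
plat 2 [0.5306 0.3871 0.0681 0.0498] [-0.1 -0.6  0.2  0.2  0.  -0.  -0.2  0.4]
plat 3 [0.5306 0.3871 0.0681 1.6206] [ 0.2  0.2  0.  -0.  -0.2  0.4 -0.1 -0.6]
pl 0 [ 0.5201  0.5736  0.099  -3.0914] [ 0.2 -0.3  0.3  0.2 -0.3  0.3 -0.2 -0.1]
pl 0 [ 0.5258  0.5651  0.1102 -3.052 ] [ 0.1 -5.1  4.   0.2 -0.2  5.  -3.6 -0.1]
pl 1 [ 0.5258  0.5651  0.1102 -1.4812] [ 4.   0.2 -0.2  5.  -3.6 -0.1  0.1 -5.1]
pl 1 [ 0.5201  0.5736  0.099  -1.5206] [ 0.3  0.2 -0.3  0.3 -0.2 -0.1  0.2 -0.3]
pl 2 [0.5201 0.5736 0.099  0.0502] [-0.3  0.3 -0.2 -0.1  0.2 -0.3  0.3  0.2]
pl 2 [0.5258 0.5651 0.1102 0.0896] [-0.2  5.  -3.6 -0.1  0.1 -5.1  4.   0.2]
pl 3 [0.5258 0.5651 0.1102 1.6604] [-3.6 -0.1  0.1 -5.1  4.   0.2 -0.2  5. ]
pl 3 [0.5201 0.5736 0.099  1.621 ] [-0.2 -0.1  0.2 -0.3  0.3  0.2 -0.3  0.3]
[ 6.00004729e-01 -9.48911392e-06  3.03870238e-01] 1.75
```

```bash
python3 -m jog '-.0186 -.0103 .0149 0 0 0 1;-.0186 -.0103 .0149 0 0 0 1;-.0186 -.0103 .0149 0 0 0 1;-.0186 -.0103 .0149 0 0 0 1;-.0186 -.0103 .0149 0 0 0 1;-.0186 -.0103 .0149 0 0 0 1;-.0184 -.0102 .0146 0 0 0 1;0 0 0 0 0 0 1'
python3 - <<'E'
from h import *
w=snap('wrist','w3.png'); st=state(); print(st['position'],st['eef_rot'],st['time'])
E
```

```text
time: 2.42
position: [0.5255, -0.1324, 0.1962]
eef_rot: [-3.136, -0.0, 1.568]
contact_force: [0.4, 0.6, -1.2]
width: 0.0859
[ 0.52668087 -0.13108564  0.19800168] [-3.13830075e+00 -8.39877631e-04  1.56813752e+00] 2.4667
```

View pics/w3.png

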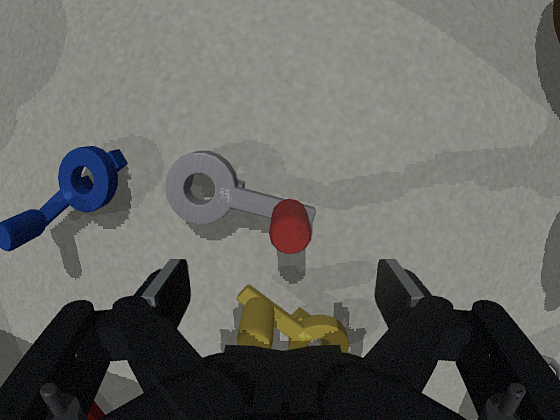

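The wrist view shows the steel hub top at (200,186) and the red knob's upper disc at about (290,239), between the fingers. The yellow crank is below at (260,320). Next I'll refine from these pixels.

```bash
python3 - <<'E'
from h import *
w=snap('wrist'); crop(w,150,140,330,270,4,'w4.png')
h=atz(w,np.array((199,185)),.034);k=atz(w,np.array((290,238)),.085)
print(h,k,np.linalg.norm(h-k),np.degrees(np.arctan2(*(k-h)[::-1])))
print(atz(w,np.array((255,309)),.085))
E
```

```text
[ 0.4639238  -0.10819261] [ 0.53079509 -0.1314337 ] 0.07079489454553485 -19.16487336873014
[ 0.50808608 -0.18138068]
```

View pics/w4.png

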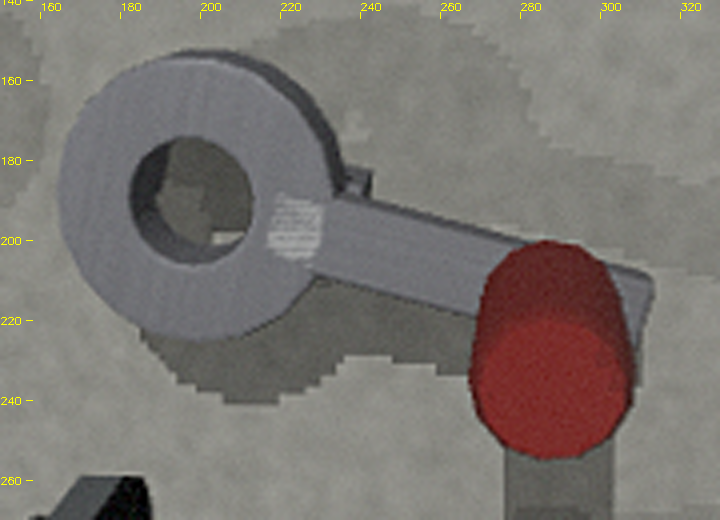

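```bash
python3 -m jog '0 .002 .027 0 0 0 1;0 0 .027 0 0 0 1;0 0 .027 0 0 0 1;0 0 0 0 0 0 1;0 0 0 0 0 0 -1;0 0 0 0 0 0 -1;0 0 0 0 0 0 -1;0 0 0 0 0 0 -1'
python3 -m jog '0 0 0 0 0 0 -1;0 0 0 0 0 0 -1;0 0 0 0 0 0 -1;0 0 0 0 0 0 -1'
```

```text
time: 3.18
position: [0.5312, -0.1301, 0.1215]
eef_rot: [3.138, 0.001, 1.571]
contact_force: [-0.2, -0.3, -0.6]
width: 0.0389
time: 3.52
position: [0.5307, -0.1302, 0.121]
eef_rot: [3.139, 0.001, 1.571]
contact_force: [0.8, 1.3, 6.2]
width: 0.0243
```

```bash
python3 -m jog '0 0 -.02 0 0 0 -1;0 0 -.03 0 0 0 -1;0 0 -.03 0 0 0 -1;0 0 -.03 0 0 0 -1;0 0 0 0 0 0 -1;0 0 0 0 0 0 -1'
python3 -m jog '0 0 0 0 0 -.11 -1;0 0 0 0 0 -.11 -1;0 0 0 0 0 -.11 -1;0 0 0 0 0 -.11 -1;0 0 0 0 0 -.11 -1;0 0 0 0 0 -.11 -1;0 0 0 0 0 -.11 -1;0 0 0 0 0 -.1 -1'
python3 -m jog '0 0 0 0 0 0 -1'
python3 - <<'E'
from h import *
w=snap('wrist','w5.png'); st=state(); print(st['position'],st['eef_rot'],st['time'])
E
```

```text
time: 4.02
position: [0.5307, -0.1303, 0.2311]
eef_rot: [3.137, 0.001, 1.571]
contact_force: [-0.7, -0.3, -2.8]
width: 0.0243
time: 4.68
position: [0.5293, -0.1298, 0.2258]
eef_rot: [-3.14, -0.004, 2.446]
contact_force: [-0.1, -0.5, -3.0]
width: 0.0243
time: 4.77
position: [0.5293, -0.1298, 0.2261]
eef_rot: [-3.14, -0.004, 2.444]
contact_force: [-0.0, -0.1, -3.3]
width: 0.0245
[ 0.52938088 -0.12982809  0.22638453] [-3.14023814 -0.0036306   2.43876732] 4.8167
```

View pics/w5.png

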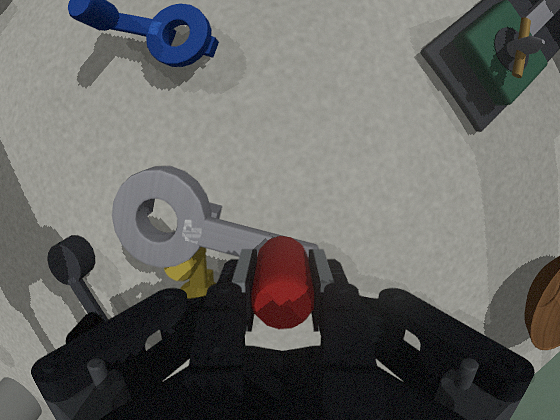

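Crank held and lifted. The bore is at about (157,217), the red knob is between the pads, and the arm is visible. Next I'll measure the hub's position in the hand.

```bash
python3 - <<'E'
from h import *
w=snap('wrist'); s=snap('scene'); d=snap('side'); crop(w,100,150,340,340,3,'w6.png');
crop(s,170,180,310,320,4,'sc6.png');crop(d,280,170,420,310,4,'sd6.png')
E
```

```text
(no output)
```

View pics/w6.png

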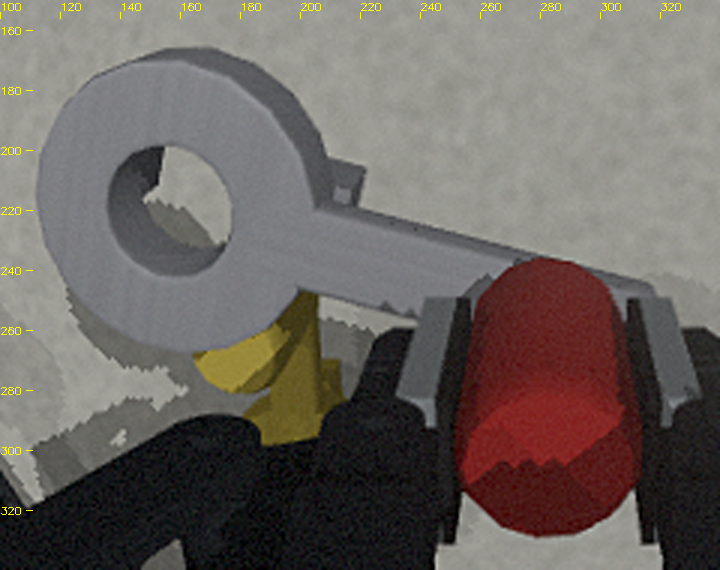

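View pics/sc6.png

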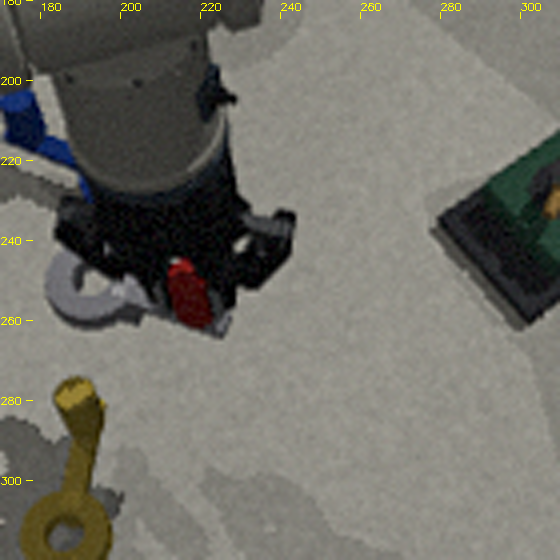

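View pics/sd6.png

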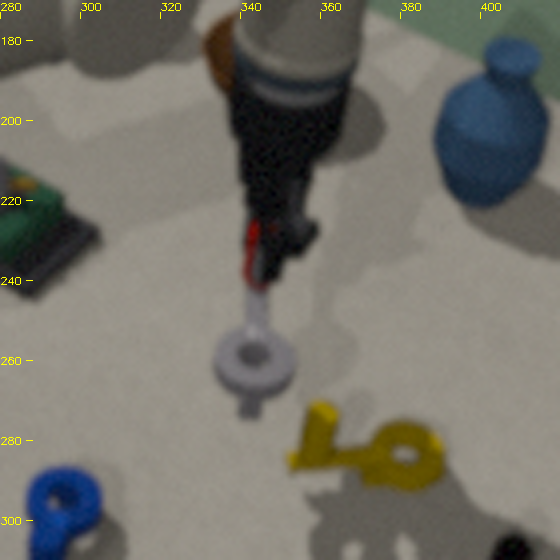

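```bash
python3 - <<'E'
from h import *
w=snap('wrist'); s=snap('scene'); d=snap('side')
st=state(); p=st['position'];Rm=R.from_euler('xyz',st['eef_rot']).as_matrix()
print(p,st['eef_rot'])
h=atz(w,np.array((157,220)),.139); print('hub w',h, 'arm', np.linalg.norm(p[:2]-h), np.degrees(np.arctan2(*(p[:2]-h)[::-1])))
print(tri([s,d,w],[(191.5,251.5),(341,258.5),(157,220)]))
print('tool frame',Rm.T@(np.append(h,.139)-p))
print('tip chk',[atz(w,np.array(u),.086) for u in [(512,44),(524,44),(540,44)]])
E
```

```text
[ 0.52993475 -0.12997813  0.22859699] [-3.14146767e+00 -4.22905167e-04  2.43956731e+00]
hub w [ 0.47191664 -0.16973354] arm 0.07033202897439696 34.419888828027446
(array([ 0.47181804, -0.17042451,  0.13711945]), array([-0.10319623, -1.78989195,  3.38922411,  0.43355255,  0.30801794,
       -0.3388563 ]))
tool frame [ 0.01858834 -0.06780958  0.08961334]
tip chk [array([0.53541118, 0.09759427]), array([0.5418604 , 0.11004897]), array([0.55100847, 0.12816243])]
```

```bash
python3 -m jog '.0026 .0054 0 0 0 0 -1;.0053 .0108 0 0 0 0 -1;.0079 .0162 0 0 0 0 -1;.0105 .0216 0 0 0 0 -1;.0123 .0252 0 0 0 0 -1;.0123 .0252 0 0 0 0 -1;.0123 .0252 0 0 0 0 -1;.0123 .0252 0 0 0 0 -1'
python3 -m jog '.0123 .0252 0 0 0 0 -1;.0123 .0252 0 0 0 0 -1;.0105 .0216 0 0 0 0 -1;.0105 .0216 0 0 0 0 -1;.0079 .0162 0 0 0 0 -1;.0053 .0108 0 0 0 0 -1;.0026 .0054 0 0 0 0 -1;0 0 0 0 0 0 -1'
python3 - <<'E'
from h import *
w=snap('wrist'); s=snap('scene'); d=snap('side'); crop(w,60,130,260,300,4,'w7.png');
crop(s,240,150,380,270,5,'sc7.png');crop(d,220,130,340,250,5,'sd7.png')
st=state(); print(st['position'],st['eef_rot'],st['time'])
E
```

```text
time: 5.78
position: [0.5723, 0.0395, 0.2291]
eef_rot: [3.141, 0.0, 2.441]
contact_force: [1.1, -1.4, -2.5]
width: 0.0245
time: 6.45
position: [0.6063, 0.1743, 0.2286]
eef_rot: [-3.141, -0.0, 2.442]
contact_force: [-0.3, -0.7, -3.3]
width: 0.0246
[0.60638422 0.17211461 0.22891703] [-3.14112517e+00  2.64672465e-04  2.43994935e+00] 6.6
```

View pics/w7.png

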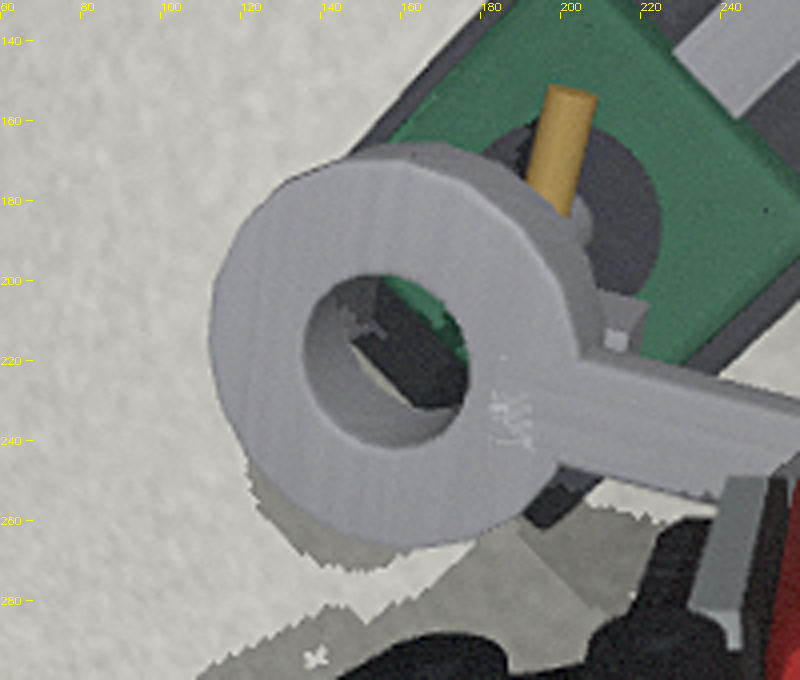

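View pics/sc7.png

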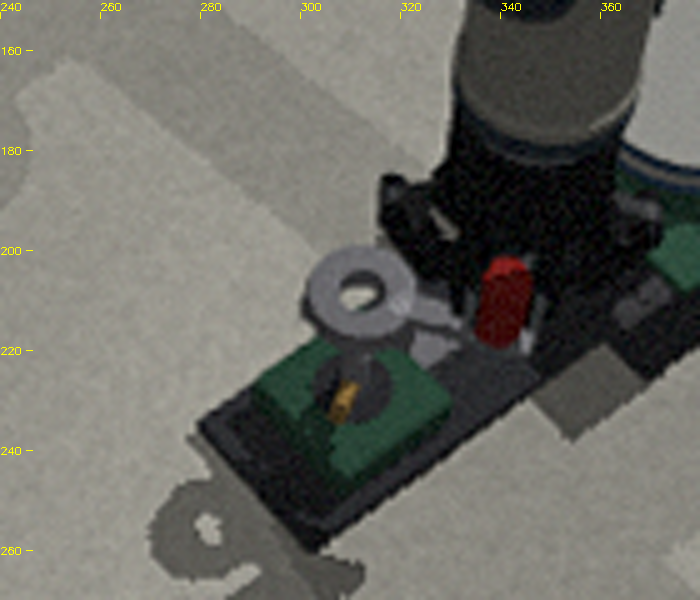

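View pics/sd7.png

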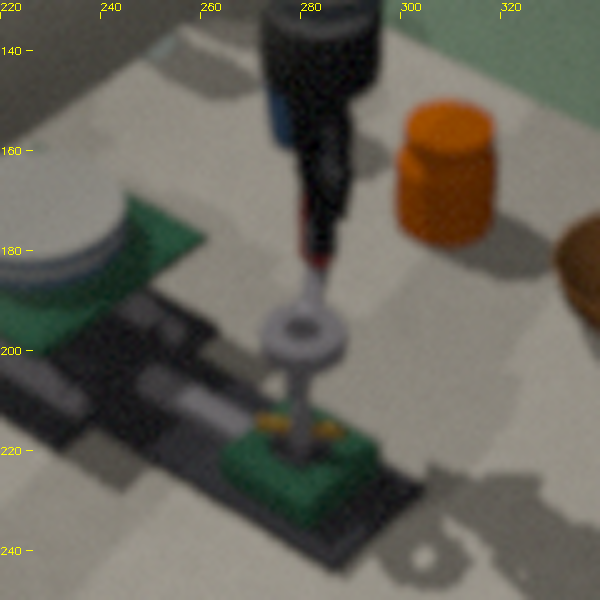

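```bash
python3 - <<'E'
from h import *
w=snap('wrist'); s=snap('scene'); d=snap('side')
for z in (.034+.1076,.061,.04): print(z,[project(c,[.5487,.1325,z]).round(1) for c in (s,d,w)])
u=[(311.5,208),(280.2,195.3),(156,220.5)]
print('hub',[atz(c,np.array(a),.1416).round(4) for c,a in zip((s,d,w),u)], tri([s,d,w],u))
# gearbox disc centre in scene: crop (352,385)
print('disc s',atz(s,np.array((310.5,227)),.04),atz(d,np.array((280.5,221)),.04))
# gearbox corners scene
for a in [(291,226),(330,231),(309,246)]: print(atz(s,np.array(a),.04))
E
```

```text
0.1416 [array([311.3, 207.9]), array([281. , 195.1]), array([156.5, 220.1])]
0.061 [array([309.8, 223.8]), array([280.8, 213.8]), array([194.7, 189.7])]
0.04 [array([309.4, 227.6]), array([280.7, 218.5]), array([201.3, 184.6])]
hub [array([0.5493, 0.1328]), array([0.5462, 0.1336]), array([0.5487, 0.1321])] (array([0.54865874, 0.1324017 , 0.14196385]), array([-0.27300309, -0.17146777,  0.81557256, -0.28517134,  0.05288867,
       -0.12243933]))
disc s [0.54887582 0.13606888] [0.53927789 0.12496691]
[0.51560094 0.09522846]
[0.58923836 0.17100911]
[0.59204842 0.09793171]
```

```bash
python3 -m jog '0 0 .005 0 0 0 -1;0 0 .008 0 0 0 -1;0 0 .01 0 0 0 -1;0 0 .01 0 0 0 -1;0 0 .008 0 0 0 -1;0 0 .004 0 0 0 -1;0 0 0 0 0 0 -1'
python3 -m jog '0 0 .005 0 0 0 -1;0 0 .005 0 0 0 -1;0 0 .004 0 0 0 -1;0 0 .002 0 0 0 -1;0 0 0 0 0 0 -1'
python3 - <<'E'
from h import *
w=snap('wrist'); s=snap('scene'); d=snap('side'); crop(w,60,100,260,270,4,'w8.png');
crop(s,260,170,360,260,6,'sc8.png');crop(d,220,150,320,240,6,'sd8.png')
st=state(); print(st['position'],st['eef_rot'],st['time'],st['contact_force'])
E
```

```text
time: 7.33
position: [0.6058, 0.1728, 0.1815]
eef_rot: [-3.139, -0.002, 2.441]
contact_force: [-0.1, -0.7, -2.6]
width: 0.0244
time: 7.75
position: [0.6062, 0.1729, 0.1671]
eef_rot: [-3.141, -0.001, 2.441]
contact_force: [-0.1, 0.8, -3.0]
width: 0.0245
[0.60654169 0.17294529 0.16819083] [3.14121247e+00 2.44268842e-04 2.44083577e+00] 7.9 [-1.02460137 -0.60538    -2.8889954 ]
```

View pics/w8.png

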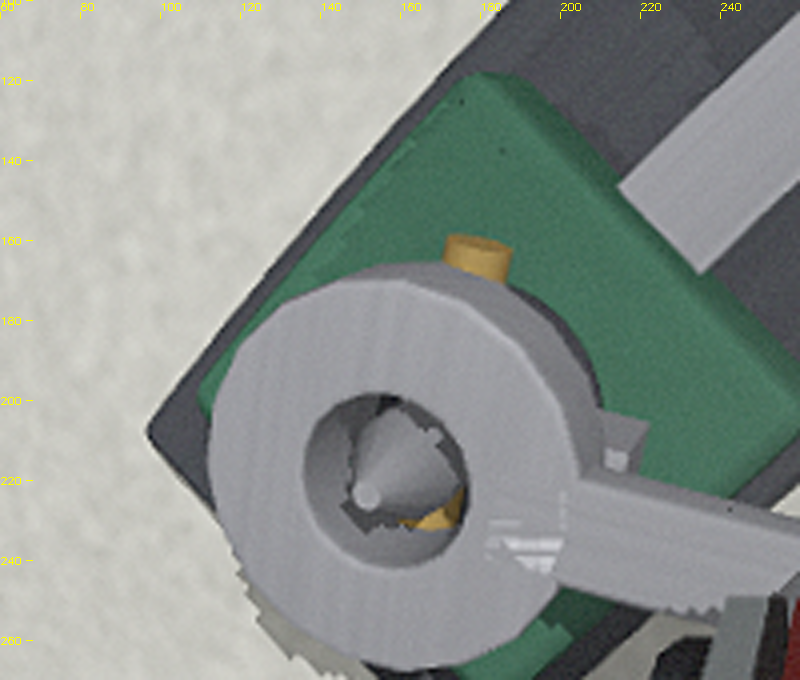

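View pics/sd8.png

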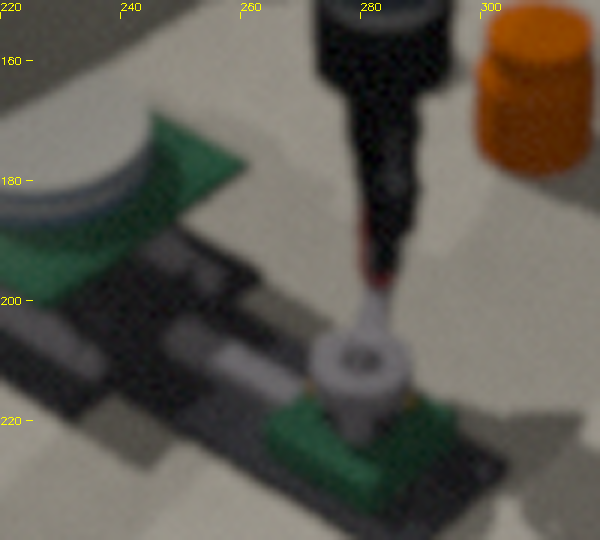

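The ring is over the shaft, with the tip visible in the bore at (153,224) and the crossbar emerging square to the arm. I'll lower the last 2 mm.

```bash
python3 -m jog '0 0 .0015 0 0 0 -1;0 0 .001 0 0 0 -1;0 0 0 0 0 0 -1;0 0 0 0 0 0 -1'
```

```text
time: 8.23
position: [0.6067, 0.1729, 0.1661]
eef_rot: [3.141, 0.001, 2.441]
contact_force: [0.6, 0.7, -0.2]
width: 0.0242
```

Resting on the crossbar: the load has come off the wrist. Next I'll work out the circle steps in tool axes.

```bash
python3 - <<'E'
from h import *
st=state(); y=st['eef_rot'][2]; p=st['position'][:2]; c=np.array([.5487,.1325]); v=p-c
r=np.hypot(*v); a=np.arctan2(v[1],v[0]); print(r,np.degrees(a))
P=lambda t:np.array([.0702*np.cos(t-y),-.0702*np.sin(t-y)])
for i in range(24):
    d=P(a-np.radians(15*(i+1)))-P(a-np.radians(15*i)); print(i,round(np.degrees(a)-15*(i+1),1),d.round(4))
E
```

```text
0.07073221035345452 34.87138617345028
0 19.9 [-0.0169 -0.007 ]
1 4.9 [-0.0145 -0.0111]
2 -10.1 [-0.0112 -0.0145]
3 -25.1 [-0.007  -0.0169]
4 -40.1 [-0.0024 -0.0182]
5 -55.1 [ 0.0024 -0.0182]
6 -70.1 [ 0.007  -0.0169]
7 -85.1 [ 0.0111 -0.0145]
8 -100.1 [ 0.0145 -0.0112]
9 -115.1 [ 0.0169 -0.007 ]
10 -130.1 [ 0.0182 -0.0024]
11 -145.1 [0.0182 0.0024]
12 -160.1 [0.0169 0.007 ]
13 -175.1 [0.0145 0.0111]
14 -190.1 [0.0112 0.0145]
15 -205.1 [0.007  0.0169]
16 -220.1 [0.0024 0.0182]
17 -235.1 [-0.0024  0.0182]
18 -250.1 [-0.007   0.0169]
19 -265.1 [-0.0111  0.0145]
20 -280.1 [-0.0145  0.0112]
21 -295.1 [-0.0169  0.007 ]
22 -310.1 [-0.0182  0.0024]
23 -325.1 [-0.0182 -0.0024]
```

```bash
python3 -m jog '-.0085 -.0035 0 0 0 0 -1;-.0084 -.0035 0 0 0 0 -1;-.0145 -.0111 0 0 0 0 -1;-.0112 -.0145 0 0 0 0 -1;-.007 -.0169 0 0 0 0 -1;0 0 0 0 0 0 -1'
cat > chk.py <<'E'
from h import *
st=state(); p=st['position']; v=p[:2]-[.5487,.1325]
print('r %.4f ang %.1f z %.4f'%(np.hypot(*v),np.degrees(np.arctan2(v[1],v[0])),p[2]),'F',st['contact_force'].round(1),'t',st['time'],st['eef_rot'].round(3))
E
python3 chk.py
```

```text
time: 8.73
position: [0.6129, 0.0997, 0.1661]
eef_rot: [-3.141, 0.002, 2.438]
contact_force: [2.7, -1.0, 2.6]
width: 0.0245
r 0.0721 ang -27.1 z 0.1661 F [ 2.7 -1.   2.6] t 8.7333 [-3.141e+00  2.000e-03  2.438e+00]
```

```bash
python3 -m jog '-.0024 -.0182 0 0 0 0 -1;.0024 -.0182 0 0 0 0 -1;.007 -.0169 0 0 0 0 -1;.0111 -.0145 0 0 0 0 -1;0 0 0 0 0 0 -1'
python3 chk.py
```

```text
time: 9.15
position: [0.5542, 0.0616, 0.1668]
eef_rot: [-3.142, 0.003, 2.439]
contact_force: [0.3, -4.9, 3.2]
width: 0.0247
r 0.0712 ang -85.6 z 0.1668 F [ 0.3 -4.9  3.2] t 9.15 [-3.142e+00  3.000e-03  2.439e+00]
```

```bash
python3 - <<'E'
from h import *
w=snap('wrist','w9.png'); s=snap('scene');crop(s,260,100,480,260,3,'sc9.png')
E
```

View pics/w9.png

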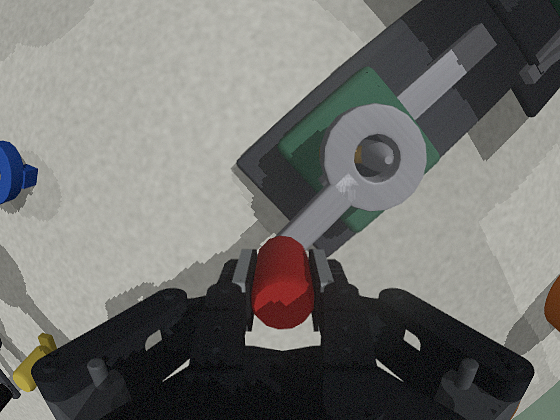

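View pics/sc9.png

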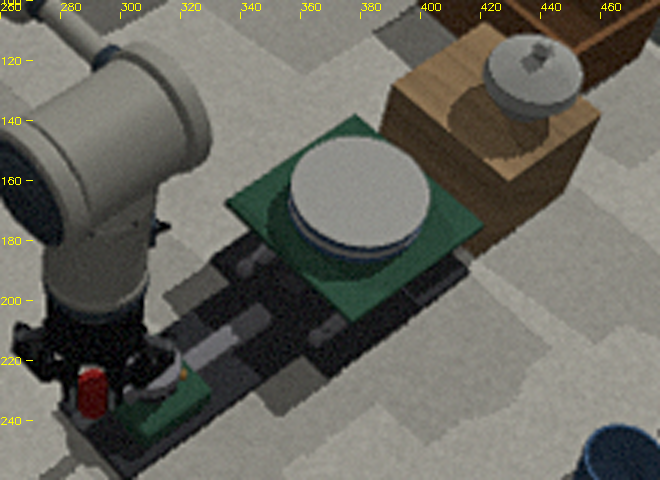

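The crank turns with the knob: the ring is seated on the shaft at wrist (377,155) and the platform corner has risen slightly. I'll keep going.

```bash
python3 -m jog '.0145 -.0112 0 0 0 0 -1;.0169 -.007 0 0 0 0 -1;.0182 -.0024 0 0 0 0 -1;.0182 .0024 0 0 0 0 -1;.0169 .007 0 0 0 0 -1;.0145 .0111 0 0 0 0 -1;0 0 0 0 0 0 -1'
python3 chk.py
python3 -m jog '.0112 .0145 0 0 0 0 -1;.007 .0169 0 0 0 0 -1;.0024 .0182 0 0 0 0 -1;-.0024 .0182 0 0 0 0 -1;-.007 .0169 0 0 0 0 -1;-.0111 .0145 0 0 0 0 -1;0 0 0 0 0 0 -1'
python3 chk.py
```

```text
time: 9.83
position: [0.4773, 0.129, 0.1668]
eef_rot: [-3.139, -0.004, 2.443]
contact_force: [-13.0, -0.3, 12.8]
width: 0.0246
r 0.0715 ang -177.2 z 0.1668 F [-13.   -0.3  12.8] t 9.8333 [-3.139 -0.004  2.443]
time: 10.42
position: [0.5453, 0.2054, 0.166]
eef_rot: [3.138, -0.001, 2.443]
contact_force: [1.4, 3.9, 5.2]
width: 0.0243
r 0.0730 ang 92.7 z 0.1660 F [1.4 3.9 5.2] t 10.4167 [ 3.138e+00 -1.000e-03  2.443e+00]
```

```bash
python3 -m jog '-.0145 .0112 -.0005 0 0 0 -1;-.0169 .007 0 0 0 0 -1;-.0182 .0024 0 0 0 0 -1;-.0182 -.0024 0 0 0 0 -1;0 0 0 0 0 0 -1'
python3 chk.py
python3 - <<'E'
from h import *
w=snap('wrist','w10.png'); s=snap('scene');crop(s,310,90,490,230,4,'sc10.png')
d=snap('side'); crop(d,160,110,310,230,5,'sd10.png')
E
```

```text
time: 10.83
position: [0.6089, 0.1725, 0.166]
eef_rot: [3.14, 0.001, 2.44]
contact_force: [2.7, 2.0, 3.5]
width: 0.0242
r 0.0723 ang 33.6 z 0.1660 F [2.7 2.  3.5] t 10.8333 [3.14e+00 1.00e-03 2.44e+00]
```

View pics/sc10.png

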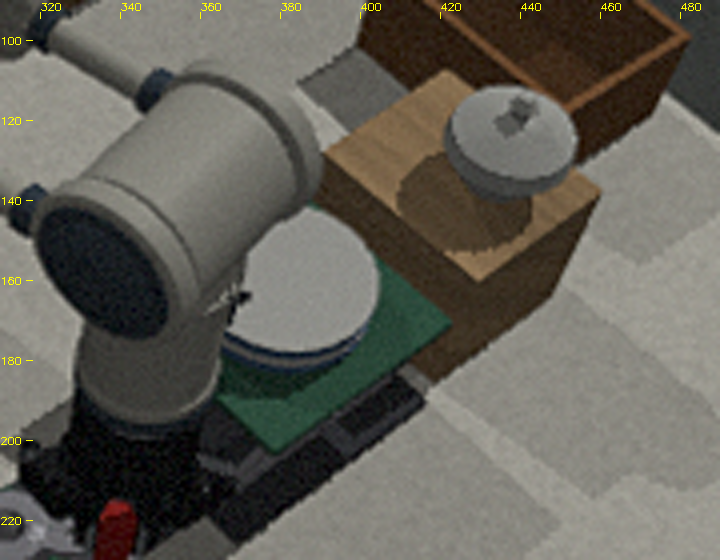

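View pics/sd10.png

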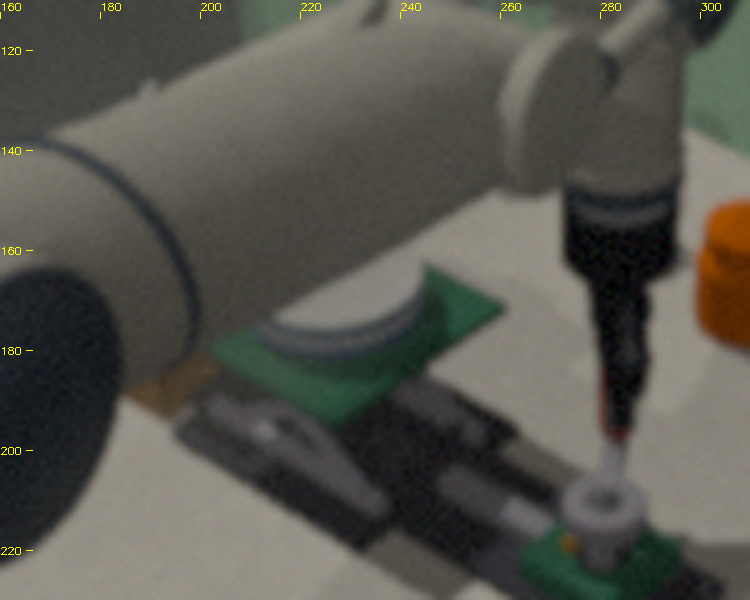

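View pics/w10.png

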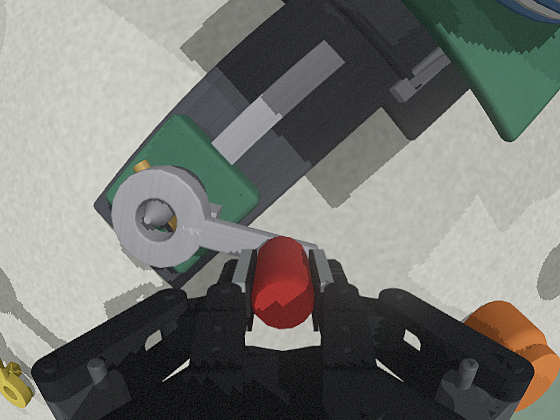

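```bash
python3 - <<'E'
from h import *
s=snap('scene');d=snap('side')
sh=np.array([.5487,.1325]); a=.05; D=np.array([-np.sin(a),np.cos(a)]); N=np.array([np.cos(a),np.sin(a)])
def zfit(c,xy,uv): 
    r=least_squares(lambda z:project(c,[*xy,z[0]])-uv,[.1]); return r.x[0].round(4),r.fun.round(1)
c=sh+.24*D; k=.085
bot=c+k*N-k*D; left=c-k*N-k*D; right=c+k*N+k*D
for n,cam,xy,b,aft in [('s bot',s,bot,(377,208),(378.7,203.7)),('s right',s,right,(420.6,176),(422.5,170.5)),('d bot',d,left,(228,200.8),(227,194.4)),('d right',d,bot,(261,177.5),(261,171))]:
    print(n,zfit(cam,xy,np.array(b)),zfit(cam,xy,np.array(aft)))
p=sh+.42*D
for (i,j,u) in [(1,-1,(429.6,160.4)),(-1,-1,(391,128)),(1,1,(460,138)),(-1,1,(421,107.4))]:
    print('pl',zfit(s,p+i*.075*N+j*.065*D,np.array(u)))
E
```

```text
s bot (np.float64(0.0928), array([-0.9, -0.3])) (np.float64(0.1146), array([-1.2, -0.4]))
s right (np.float64(0.0882), array([-0.5, -0.2])) (np.float64(0.1132), array([-0.2, -0.1]))
d bot (np.float64(0.0876), array([ 0.1, -0. ])) (np.float64(0.1152), array([ 0.4, -0. ]))
d right (np.float64(0.0834), array([ 1.3, -0. ])) (np.float64(0.1119), array([ 1.1, -0. ]))
pl (np.float64(0.1256), array([-1.3, -0.6]))
pl (np.float64(0.1245), array([-2.4, -0.7]))
pl (np.float64(0.1215), array([-0.7, -0.3]))
pl (np.float64(0.1217), array([-1.3, -0.4]))
```

The platform is at about 0.114 and the plinth at about 0.123, so about 9 mm remains, or 105–110°.

```bash
python3 -m jog '-.0169 -.007 0 0 0 0 -1;-.0145 -.0111 0 0 0 0 -1;-.0112 -.0145 0 0 0 0 -1;-.007 -.0169 0 0 0 0 -1;-.0024 -.0182 0 0 0 0 -1;.0024 -.0182 0 0 0 0 -1;.007 -.0169 0 0 0 0 -1;0 0 0 0 0 0 -1'
python3 chk.py
python3 - <<'E'
from h import *
w=snap('wrist','w11.png'); s=snap('scene');crop(s,310,90,490,230,4,'sc11.png')
d=snap('side'); crop(d,160,110,310,230,5,'sd11.png')
E
```

```text
time: 11.75
position: [0.5711, 0.0657, 0.1665]
eef_rot: [-3.14, 0.001, 2.44]
contact_force: [0.6, -5.3, 3.7]
width: 0.0246
r 0.0705 ang -71.5 z 0.1665 F [ 0.6 -5.3  3.7] t 11.75 [-3.14e+00  1.00e-03  2.44e+00]
```

View pics/sc11.png

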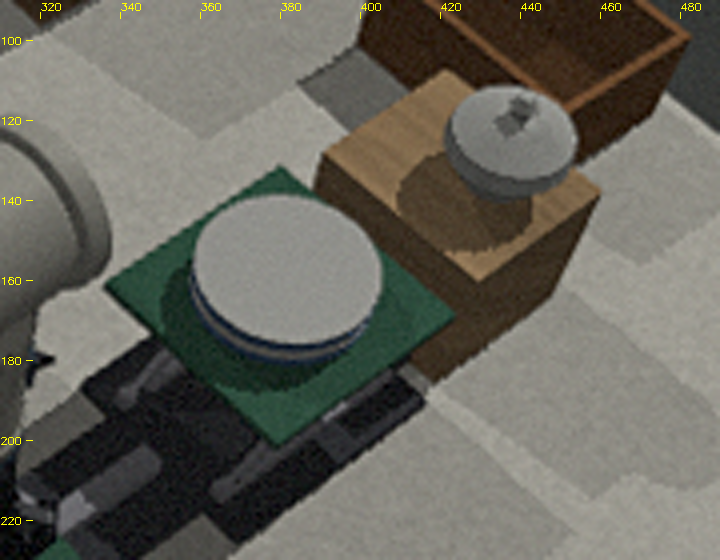

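View pics/sd11.png

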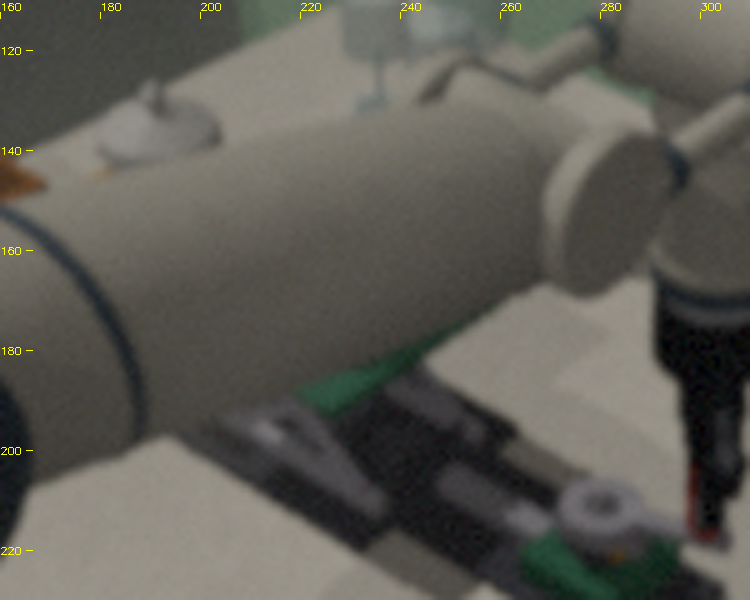

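View pics/w11.png

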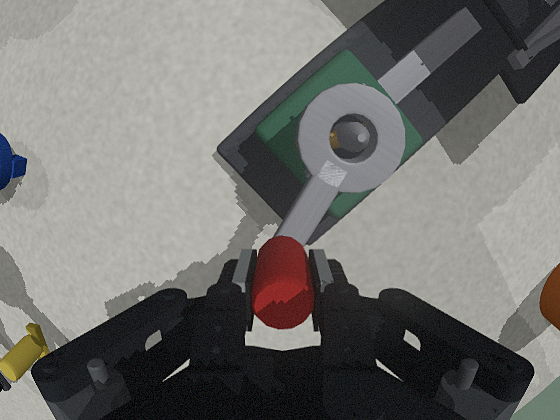

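```bash
python3 - <<'E'
from h import *
s=snap('scene');d=snap('side')
sh=np.array([.5487,.1325]); a=.05; D=np.array([-np.sin(a),np.cos(a)]); N=np.array([np.cos(a),np.sin(a)])
def zfit(c,xy,uv): 
    r=least_squares(lambda z:project(c,[*xy,z[0]])-uv,[.1]); return r.x[0].round(4),r.fun.round(1)
c=sh+.24*D; k=.085
for n,i,j,b,u in [('bot',1,-1,(377,208),(379.75,201.5)),('right',1,1,(420.6,176),(423.75,169.25)),('left',-1,-1,(335,169),(336.5,161.25)),('top',-1,1,(378,139),(380.25,131.5))]:
    print(n,zfit(s,c+k*i*N+k*j*D,np.array(b)),zfit(s,c+k*i*N+k*j*D,np.array(u)))
print('side',zfit(d,c-k*N-k*D,np.array((227,192.4))))
E
```

```text
bot (np.float64(0.0928), array([-0.9, -0.3])) (np.float64(0.1257), array([-1.5, -0.5]))
right (np.float64(0.0882), array([-0.5, -0.2])) (np.float64(0.1201), array([-0.8, -0.3]))
left (np.float64(0.0855), array([-2.2, -0.3])) (np.float64(0.1214), array([-2.6, -0.4]))
top (np.float64(0.088), array([-1.5, -0.4])) (np.float64(0.1213), array([-1.8, -0.5]))
side (np.float64(0.1236), array([ 0.2, -0. ]))
```

The platform reads about 0.1225 and the plinth about 0.123, so they're level. I'll release now.

```bash
python3 -m jog '0 0 0 0 0 0 -.3;0 0 0 0 0 0 0;0 0 0 0 0 0 .3;0 0 0 0 0 0 .6;0 0 0 0 0 0 .8;0 0 0 0 0 0 .8;0 0 0 0 0 0 .8;0 0 0 0 0 0 .8'
python3 -m jog '0 0 -.01 0 0 0 .8;0 0 -.02 0 0 0 .8;0 0 -.03 0 0 0 .8;0 0 -.03 0 0 0 .8;0 0 -.03 0 0 0 .8;0 0 -.02 0 0 0 .8;0 0 0 0 0 0 .8'
python3 - <<'E'
from h import *
w=snap('wrist','w12.png'); s=snap('scene','sc12.png')
crop(s,310,90,490,230,4,'sc12b.png')
d=snap('side','sd12.png')
print(state()['contact_force'],state()['time'])
E
```

```text
time: 12.67
position: [0.5727, 0.0669, 0.1658]
eef_rot: [-3.142, -0.0, 2.441]
contact_force: [0.1, 0.4, 0.1]
width: 0.0769
time: 13.25
position: [0.5735, 0.0669, 0.3134]
eef_rot: [3.134, 0.008, 2.441]
contact_force: [0.0, -0.4, 1.9]
width: 0.0768
[ 0.40750006 -0.33346164 -0.85974181] 13.4
```

View pics/w12.png

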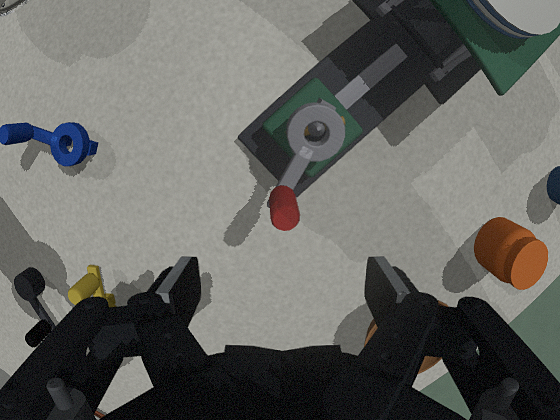

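View pics/sc12.png

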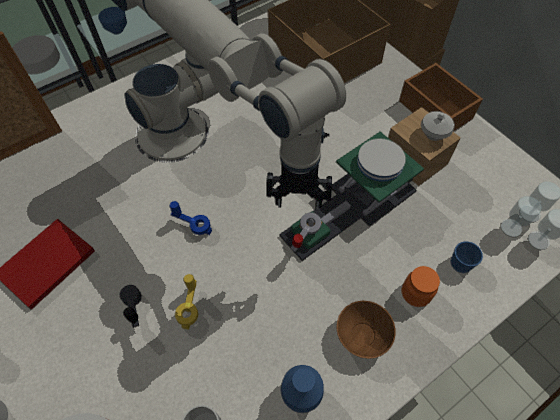

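View pics/sd12.png

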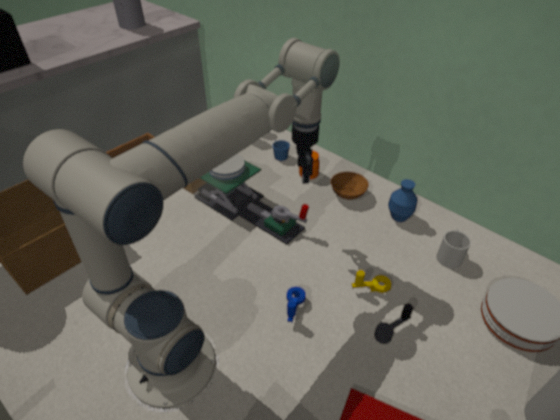

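The crank is released and seated: ring at wrist (316,131) with the tip visible in the bore. The black-knobbed crank is where it stood, at scene (130,296). I'll do a last check of the hub position and platform height.

```bash
python3 - <<'E'
from h import *
w=snap('wrist');d=snap('side');s=snap('scene');crop(w,260,80,380,180,6,'w13.png');crop(s,280,120,470,260,4,'sc13.png')
print(project(w,[.5487,.1325,.079]),project(s,[.5487,.1325,.079]))
E
```

```text
[321.16393289 131.20922444] [310.08992386 220.37862792]
```

View pics/w13.png

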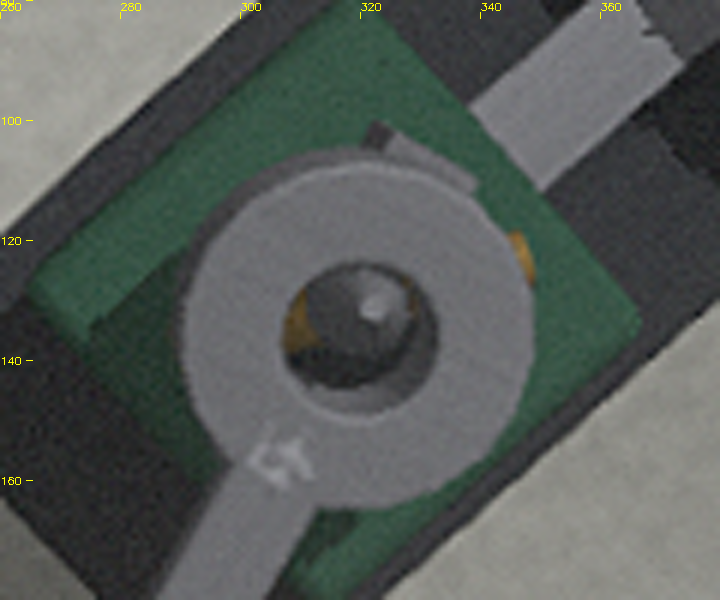

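View pics/sc13.png

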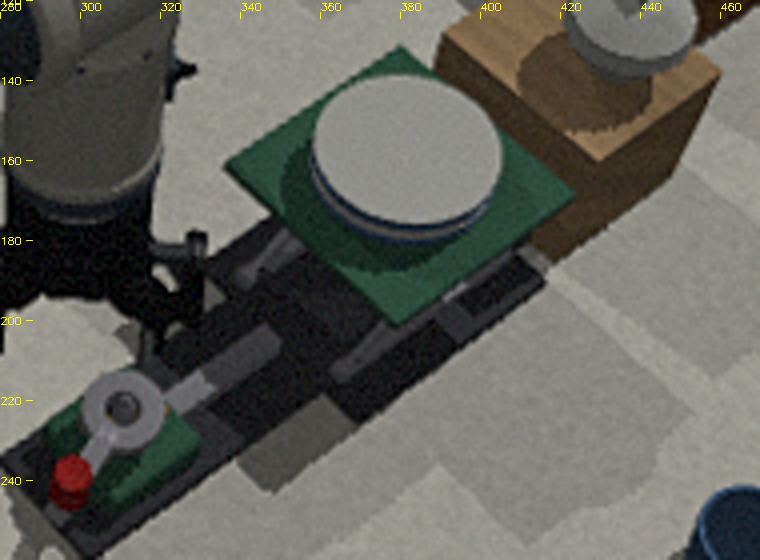

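```bash
python3 -c "
from cell import *
print(job_done(), state()['time'])"
```

```text
the job is handed in; nothing more can be done
the job is handed in; nothing more can be done
```

I fitted the red-knobbed crank over the riser's shaft and wound it clockwise about 465°, including free play. I then let go, raised the hand clear and handed the job in; my last clock reading before that was 13.4 s.

**Final checks:**
- **Platform:** it measured about 0.1225 m against about 0.123 m for the plinth. Single-corner readings varied by about ±3 mm (0.120–0.126 m), well inside the 10 mm allowed. After letting go I compared the platform corners by eye only, and they had not shifted.
- **Crank:** the ring sits down on the shaft with the tip visible in the bore. Its centre was within a few mm of where the shaft should be.
- **Black-knobbed crank:** it was not touched and shows at the same place in the scene picture as at the start.
- **Forces:** the largest wrist reading I saw while winding was about 18 N, and it was near zero after release.

**Checks that disagreed:**
- **Height from size:** my first estimate, from the apparent size of the platform and plinth in one picture, came out about 20–25 mm low for both. I replaced it with a fit using their known distances from the shaft.
- **Free play:** the crossbar lagged the crank by about 38° in the wrist picture rather than the stated 55°. I stopped on the measured heights, not on the turn count.

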